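Load the spring magazine, shut it and scan it

ROBOT

A 6-joint arm with a two-finger parallel gripper is mounted at the origin on the work surface. World frame = base frame: x ahead of the robot, y to its left, z up, the work surface at z = 0. Lengths are in mm, angles in rad, forces in N, time in s.
With the tool pointing down it reaches from about 350 to 975 mm from the base axis. Payload 7.1 kg.
Tool frame: the origin (TCP) lies midway between the tips of the shut fingers; the grasp point (between the pads) lies 19 mm behind it; z points along the fingers, y is the line along which they close (so a half turn about z gives the same grasp; the last joint's range is limited). The gripper opens to 88 mm and grips with 3 to 60 N. Pads are 20 mm wide; open, the fingers measure 115 mm over their backs; the gripper's body (75 mm by 178 mm) begins 61 mm behind the grasp point.
Start: joints at [-1.342, 0.423, 1.63, -0, 1.089, -0.019], TCP at [153.314, -605.887, 197.275] pointing down, gripper open.
Joint ranges: [-3, 3], [-0.9, 2.11], [0.09, 2.58], [-1.31, 4.45], [0.11, 2.69], [-2.54, 2.54]. Speed limits (rad/s): [2.39, 2.39, 3.01, 3.14, 3.14, 3.14].

INTERFACE

Orientations are given as a rotation vector (axis times angle).
In Python, from workcell import ctrl gives the robot as it stands. The module is installed in compiled form; this text tells all that it offers.
- The arm moves only by the tool servo_tool, never from a script. Its argument "increments" is a list of rows, each a list of 7 numbers: the shift along the world's x, y, z in cm, then the turn, a rotation vector about the world's x, y, z in degrees, then the opening, from -1 (shut) to 1 (fully open). A call has 1 to 20 rows; each row is the pose to reach, as a shift and turn from the pose commanded when the call began; what a row does not reach only later rows make up. A row lasts 1/12 s, in which the tool goes at most 41.7 mm and 7.16 degrees, less where a joint would pass 70% of its speed; a pose out of reach is approached as far as the arm can. A call with a gripper value outside its range is refused whole. The fingers move at their own pace and stop on an object; the grip force is fixed at half the most. Time passes only in rows, so rows that repeat a pose let the fingers close. It gives the time, the measured TCP pose, the force, the opening and the grip force at its end, in the units of the state.
- ctrl.get_obs(): the state, without advancing time (a new reading comes with each control period).
- ctrl.get_image(name): name is "scene" or "top" or "wrist"; returns a dict with "image" (480x640x3 uint8, red, green, blue), "fx", "fy", "cx", "cy" (pixels), "extrinsics" (4x4, takes a point from camera to world coordinates); the wrist camera has in their place "tool_from_camera" (4x4, takes a point from camera to tool coordinates, whose origin is the TCP and whose axes are the flange's). Camera axes: x right, y up, looking along -z (the intrinsics and any distortion apply to the point x, -y, -z); pixel columns grow to the right and rows downward; lengths in mm; the calibration is good to about 2 mm. A picture is of the moment at which its call begins: read the wrist's pose just before it. There is no depth.
- ctrl.close_job(): hands the job in; it is judged then, once.
The state is a dict: "t": time; "qpos": joint angles; "qvel": joint speeds; "joint_torque": joint torques, N m; "ee_pos": TCP position; "orientation": TCP orientation; "ft_force": force on the tool from outside, world axes, zero at the start; "moment": the same for the moment, N m; "width": finger opening in mm; "grasp_force": force on a finger pad.
Only numpy, scipy, OpenCV 4.12 (cv2) and the standard library are available. Lean on these libraries where they do the work, as an engineer would, in place of code of your own. Each camera call takes 0.05 s, during which the arm holds its last target. There are 200 camera calls.

TASK

Load every copper module from the blue mat into the spring-loaded magazine: lay each one flat, label up, in its mouth and push it down against the sprung platform until it snaps in under both orange flaps and stays there. When all are in, close the magazine's clear lid fully, then squeeze the red trigger of the scanner in the cradle right in once and let it go, to log the batch. Do not pull the trigger while the lid is open, and leave the jar, the screwdriver and the meter alone.

Things in the scene. Friction and masses are not known exactly. Their poses are not given: they have to be found in the camera images.
- module1_c (a point): a flat copper shielded electronics module, rectangular box 100 x 60 x 18 mm, about 0.16 kg, edges sharp, rigid, with a white label on its top; this point is its centre (9 mm above its underside); x along its 100 mm length, y along its 60 mm width, z up. Starts lying flat on the blue mat. Three to five of module1..module5 are there; an absent one reads None all the time
- module2_c (a point): a flat copper shielded electronics module, rectangular box 100 x 60 x 18 mm, about 0.16 kg, edges sharp, rigid, with a white label on its top; this point is its centre (9 mm above its underside); x along its 100 mm length, y along its 60 mm width, z up. Starts lying flat on the blue mat. Three to five of module1..module5 are there; an absent one reads None all the time
- module3_c (a point): a flat copper shielded electronics module, rectangular box 100 x 60 x 18 mm, about 0.16 kg, edges sharp, rigid, with a white label on its top; this point is its centre (9 mm above its underside); x along its 100 mm length, y along its 60 mm width, z up. Starts lying flat on the blue mat. Three to five of module1..module5 are there; an absent one reads None all the time
- module4_c (a point): a flat copper shielded electronics module, rectangular box 100 x 60 x 18 mm, about 0.16 kg, edges sharp, rigid, with a white label on its top; this point is its centre (9 mm above its underside); x along its 100 mm length, y along its 60 mm width, z up. Starts lying flat on the blue mat. Three to five of module1..module5 are there; an absent one reads None all the time
- module5_c (a point): a flat copper shielded electronics module, rectangular box 100 x 60 x 18 mm, about 0.16 kg, edges sharp, rigid, with a white label on its top; this point is its centre (9 mm above its underside); x along its 100 mm length, y along its 60 mm width, z up. Starts lying flat on the blue mat. Three to five of module1..module5 are there; an absent one reads None all the time
- mouth (a point): centre of the mouth of the magazine, level with its rim, 148 mm above the table. Four corner angles guide the pile: inside 106 mm along this point's x, 66 mm along y, so a module's length lies along x, either way round. Outer faces 37 mm from the axis in y, 57 mm in x. The two long sides (+y, -y) are open over 66 mm between the angles from top to bottom, room for fingers
- flap_tip_far (a point): tip of the orange sprung flap at the +x end of the mouth, 45 mm from the axis, 18 mm below the rim; its twin is opposite. Each is 28 mm wide and slants down and inward from a hinge 57 mm from the axis, 6 mm below the rim. A module laid in the mouth rests on both flaps, its top 5 to 8 mm proud of the rim; next ones do the same above those already in
- axis_foot (a point): on the magazine's axis, 138 mm below the rim. To load: push the module's middle down (with 5 to 10 N, more as the pile grows); both flaps fold away and snap back over it once its top is 23 mm below the rim (push to 28 mm to be sure); let go, and the spring lifts it against the flaps, where it stays, its centre 23 to 29 mm below the rim
- platform (a joint): the green sprung platform in the magazine: m it has been pushed down from its top stop (range 0 to 0.107); its top is 22 mm below the rim at 0; the spring pushes up with 3.6 N at 0 and 120 N/m
- lid (a joint): the clear lid of the magazine, a plate 160 x 90 x 6 mm with a red free edge, on a stiff hinge that stays where it is left (about 0.22 N m to move it): 0 = closed flat on the rim, grows as it opens, 1.57 = upright, starts standing open at 1.7 to 1.95 rad, leaning away from the mouth; stop at 2.0
- lid_hinge (a point): middle of the lid's hinge line, fixed on the magazine, 80 mm from the mouth's centre along the mouth's +x and 1 mm above the rim; the hinge line runs along the mouth's y; closed, the lid reaches from here 160 mm along the mouth's -x, its underside 1 mm above the rim
- lid_edge (a point): middle of the lid's free (red) edge, 160 mm from the hinge line, half-way through the thickness
- trigger (a joint): the red trigger of the scanner: 0 = released, 0.24 rad = squeezed right in (about 11 mm of travel); springs back by itself; takes 5 to 9 N in its middle
- grip_point (a point): middle of the pinch over the scanner's black grip and red trigger, 64 mm above the table. The scanner lies on its side in a fixed cradle; grip and trigger run along this point's x, trigger on the -y side. Trigger's outer face at y = -28 mm, back of the grip at y = +27 mm: fingers closing along y take 55 mm over both, 44 mm with the trigger right in
- grip_back (a point): on the back of the scanner's grip, 27 mm from grip_point along its +y. Grip and trigger are 30 and 22 mm high, centred at this height, with open space under them down to 8 mm above the table; the grey head (top 89 mm above the table) begins 55 mm away along +x, the post under the grip 54 mm away along -x
- jar: closed jar, 60 mm across, 75 mm high, bystander; origin under its centre
- driver: screwdriver lying on the table, bystander
- meter: blue hand meter 75 x 150 x 34 mm, bystander; origin under its centre
Not all that is in view belongs to the job. What is shaped like the part that bears module1_c but purple or yellow is not meant.

How it is judged (in metres and radians):
On the way, in this order (a step that is already met when the one before it is completed fails the run):
1. every module is in the magazine, held flat under the flaps (horizontal distance between each of module1_c, module2_c, module3_c, module4_c, module5_c and mouth below 0.01 m and z of module1_c in the frame of mouth between -0.135 and -0.02 m and angle between each of module1_c, module2_c, module3_c, module4_c, module5_c's own z axis and vertical below 0.1 rad and z of module2_c in the frame of mouth between -0.135 and -0.02 m and z of module3_c in the frame of mouth between -0.135 and -0.02 m and z of module4_c in the frame of mouth between -0.135 and -0.02 m and z of module5_c in the frame of mouth between -0.135 and -0.02 m and contact force between the fingers and anything else below 0.5 N), for 0.2 s.
2. the lid is closed (value of joint lid below 0.06 rad), for 0.2 s.
3. the trigger is squeezed right in (value of joint trigger above 0.19 rad), for 0.2 s.
4. the trigger is released (value of joint trigger below 0.04 rad), for 0.2 s.
At the end, for the whole second after the job is handed in: Every module present lies flat (within 0.1 rad) in the magazine, within 10 mm of its axis, centre at least 20 mm below the rim (held under the flaps) and at rest; lid within 0.06 rad of closed; trigger released (under 0.04 rad) after having been squeezed beyond 0.19 rad with the lid closed (horizontal distance between each of module1_c, module2_c, module3_c, module4_c, module5_c and mouth below 0.01 m and z of module1_c in the frame of mouth between -0.135 and -0.02 m and angle between each of module1_c, module2_c, module3_c, module4_c, module5_c's own z axis and vertical below 0.1 rad and z of module2_c in the frame of mouth between -0.135 and -0.02 m and z of module3_c in the frame of mouth between -0.135 and -0.02 m and z of module4_c in the frame of mouth between -0.135 and -0.02 m and z of module5_c in the frame of mouth between -0.135 and -0.02 m and value of joint lid below 0.06 rad and value of joint trigger below 0.04 rad and linear speed of each of module1, module2, module3, module4, module5 below 0.03 m/s); the robot touches nothing.
It fails at once if the trigger is pulled while the lid is open (value of joint trigger above 0.1 rad and value of joint lid above 0.15 rad).
It fails at once if the jar is disturbed (distance of jar from where it was at the start of the episode above 0.03 m).
It fails at once if the driver is disturbed (distance of driver from where it was at the start of the episode above 0.03 m).
It fails at once if the meter is disturbed (distance of meter from where it was at the start of the episode above 0.03 m).
Of module1, module2, module3, module4, module5 only 3 to 5 are there at a start; the rules pass over those that are not, and their reading is None.
At some moment in a run one of module1, module2, module3, module4, module5 may be knocked a few centimetres aside while the robot is not near it.
Once in a run the grip may slacken for a moment while it holds something.
It also fails if it takes over 210 s, if anything falls off the work surface, if the arm or the gripper's body presses on something with over 40 N, if the wrist force passes 120 N, or if a joint passes its speed limit or range.

## Working session

There is one attempt and no reset: what is moved stays moved. The work goes in short steps, Python scripts to look and compute and a tool call to move; the robot and the scene stay as the last step left them, time stands still between calls to the robot, and variables do not carry over. Pictures are saved under pics/ and viewed, at most 14 in all, crops included, and the job is handed in when it is done.

Besides the shell and the picture viewer there is one more tool, called after "Call:" as name(argument=value, ...), one argument or row to a line, values as JSON. servo_tool: Moves the arm, as the interface text tells. Its arguments: {"type":"object","properties":{"increments":{"type":"array","items":{"type":"array","items":{"type":"number"}}}},"required":["increments"]}

```bash
mkdir -p pics
cat > h.py <<'E'
import numpy as np,cv2
from workcell import ctrl
from scipy.spatial.transform import Rotation as R
def snap(n,f):
    o=ctrl.get_obs();d=ctrl.get_image(n);im=cv2.cvtColor(np.array(d["image"]),cv2.COLOR_RGB2BGR);cv2.imwrite(f"pics/{f}.png",im)
    if "extrinsics" in d:E=np.array(d["extrinsics"])
    else:
        T=np.eye(4);T[:3,:3]=R.from_rotvec(o["orientation"]).as_matrix();T[:3,3]=o["ee_pos"];E=T@np.array(d["tool_from_camera"])
    np.savez(f"pics/{f}.npz",E=E,k=[d["fx"],d["fy"],d["cx"],d["cy"]])
    return im,E,d
def load(f):
    z=np.load(f"pics/{f}.npz");return cv2.imread(f"pics/{f}.png"),z["E"],z["k"]
def ray(E,k,u,v,z):
    fx,fy,cx,cy=k
    d=E[:3,:3]@np.array([(u-cx)/fx,-(v-cy)/fy,-1]);o=E[:3,3]
    return (o+d*(z-o[2])/d[2])
def proj(E,k,p):
    c=E[:3,:3].T@(np.array(p)-E[:3,3]);return k[0]*c[0]/-c[2]+k[2],k[1]*c[1]/c[2]+k[3]
E
python3 - <<'E'
from h import *
for n in("scene","top","wrist"):
    im,E,d=snap(n,n+"0");print(n,[k for k in d],d["fx"],d["cx"],d["cy"],E.round(3).tolist())
print(ctrl.get_obs())
E
```

```text
scene ['image', 'fx', 'fy', 'cx', 'cy', 'extrinsics'] 532.2122462265997 320.4236154211947 240.17325751229035 [[-0.341, -0.588, 0.734, 1558.313], [0.94, -0.223, 0.258, 314.078], [0.012, 0.778, 0.629, 1006.358], [0.0, 0.0, 0.0, 1.0]]
top ['image', 'fx', 'fy', 'cx', 'cy', 'extrinsics'] 471.1122563166354 329.2795584964762 244.74566775858548 [[0.027, 0.996, -0.09, 408.365], [-0.999, 0.029, 0.02, -19.582], [0.022, 0.089, 0.996, 1410.969], [0.0, 0.0, 0.0, 1.0]]
wrist ['image', 'fx', 'fy', 'cx', 'cy', 'tool_from_camera'] 340.9341150750627 319.17940519852874 239.91681498914716 [[0.245, 0.936, 0.255, 222.223], [-0.97, 0.237, 0.063, -587.869], [-0.002, -0.262, 0.965, 383.534], [0.0, 0.0, 0.0, 1.0]]
{'t': 0.15, 'qpos': array([-1.34205117e+00,  4.23666917e-01,  1.63046359e+00, -2.54230266e-05,
        1.08860484e+00, -1.89720504e-02]), 'qvel': array([-0.00037244, -0.00110099, -0.00251321,  0.00110206, -0.00070174,
       -0.0002889 ]), 'joint_torque': array([ 2.59471199e-04, -5.44983888e+01, -2.73918504e+01,  6.43900456e-02,
        2.05429917e-02, -7.36717720e-05]), 'ee_pos': array([ 153.17992417, -605.4863708 ,  196.69926664]), 'orientation': array([-3.11639827e+00, -3.87997439e-01,  2.23015176e-04]), 'ft_force': array([-0.68126664,  0.29528362, -0.06683087]), 'moment': array([-0.00131621,  0.04704976, -0.03174906]), 'grasp_force': 0.0, 'width': 87.81242800295135}
```

View pics/top0.png

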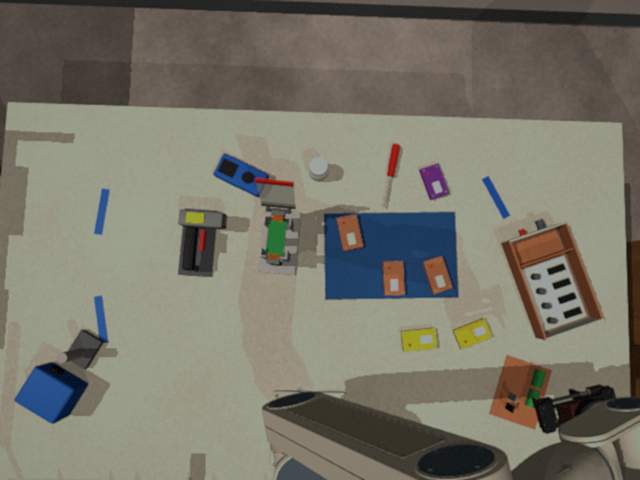

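View pics/scene0.png

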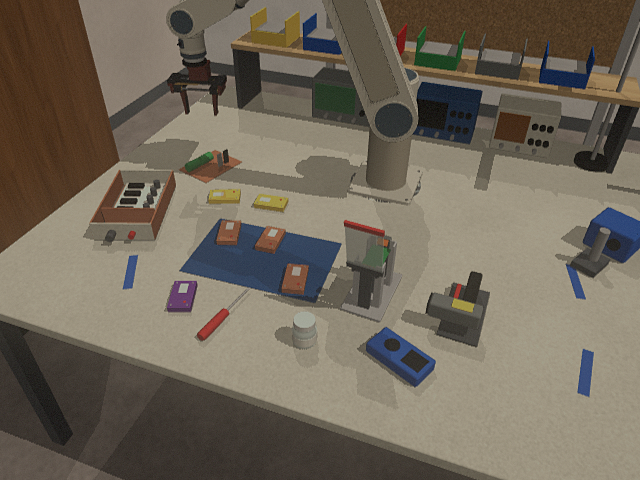

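The top view shows three copper modules on the mat at about (350,233), (394,278) and (438,275). The magazine is at (277,237) with its lid standing at the far end (275,183), and the scanner at (200,240) with its red trigger on the -y side. The jar is at (318,168) and the meter at (242,175).

Run:
```python
from h import *
im,E,k=load("top0")
hsv=cv2.cvtColor(im,cv2.COLOR_BGR2HSV)
def rects(mask,z,amin,amax,name):
    cs,_=cv2.findContours(mask,cv2.RETR_EXTERNAL,cv2.CHAIN_APPROX_NONE)
    for c in cs:
        a=cv2.contourArea(c)
        if amin<a<amax:
            P=np.array([ray(E,k,u,v,z)[:2] for u,v in c[:,0]],np.float32)
            r=cv2.minAreaRect(P);m=c[:,0].mean(0)
            print(name,m.round(),a,np.round(r[0],1),np.round(r[1],1),round(r[2],1))
rects(cv2.inRange(hsv,(3,110,80),(18,255,255)),18,20,1500,"copper")
rects(cv2.inRange(hsv,(50,120,40),(80,255,255)),120,20,2000,"green")
rects(cv2.inRange(hsv,(0,170,80),(3,255,255))|cv2.inRange(hsv,(175,150,80),(180,255,255)),64,10,2000,"red")
rects(cv2.inRange(hsv,(100,120,40),(125,255,255)),0,3000,20000,"blue")
for u,v in((318,168),(242,175)):print(ray(E,k,u,v,40))
for n,b in(("magtop",im[160:290,230:320]),("scantop",im[195:290,165:240])):
    cv2.imwrite(f"pics/{n}.png",cv2.resize(b,None,fx=6 if n=="magtop" else 6,fy=6 if n!="magtop" else 4.6,interpolation=cv2.INTER_CUBIC))
```

```text
copper [393. 278.] 629.0 [ 442.1 -239.1] [97.7 60.9] 3.0
copper [437. 275.] 641.0 [ 454.9 -369.8] [99.1 60.9] 19.1
copper [273. 256.] 36.5 [496.1 118.3] [11.8 29.6] 1.6
copper [349. 232.] 619.5 [ 573.6 -106.7] [99.9 59.8] 13.0
copper [277. 218.] 43.5 [611.2 110.7] [15.  29.8] 1.7
green [532. 398.] 117.0 [ 125.6 -604.5] [28.6 44. ] 72.3
green [538. 378.] 145.0 [ 178.6 -620.6] [28.2 43.4] 73.0
green [276. 237.] 503.0 [542.3 102.1] [48.9 91.9] 87.5
red [522. 232.] 16.5 [ 583.6 -604.9] [11.7 17.4] 1.7
red [202. 240.] 62.5 [533.3 317.7] [57.4 11.4] 2.9
red [274. 182.] 103.0 [709.2 120.3] [108.3  12. ] 86.0
red [393. 160.] 166.5 [ 786.2 -226. ] [19.  93.4] 79.8
blue [382. 252.] 9937.0 [ 511.2 -232.3] [254.3 394.7] 2.5
[759.70810102  -7.05651903  40.        ]
[731.34412119 216.31402765  40.        ]
```

Run:
```python
from h import *
im,E,k=load("top0")
f=[ray(E,k,u,v,138) for u,v in((273,256),(277,218))]
print(f,(f[0]+f[1])/2,np.degrees(np.arctan2(*(f[1]-f[0])[[1,0]])))
im2,E2,k2=load("scene0")
h=cv2.cvtColor(im2,cv2.COLOR_BGR2HSV);m=cv2.inRange(h,(0,150,90),(5,255,255))|cv2.inRange(h,(174,150,90),(180,255,255))
c=max(cv2.findContours(m[200:245,330:400],0,1)[0],key=cv2.contourArea)[:,0].mean(0)+[330,200];print(c)
a=ray(E,k,274.5,182.5,0)
def pt(s):
    o=E[:3,3];return o+(a-o)*s
# closest
o2=E2[:3,3];d2=ray(E2,k2,*c,0)-o2;o=E[:3,3];d=a-o
s=np.linalg.lstsq(np.c_[d,-d2],o2-o,rcond=None)[0];print(o+d*s[0],o2+d2*s[1])
```

```text
[array([488.56641675, 106.41008492, 138.        ]), array([592.38921664,  99.46293932, 138.        ])] [540.4778167  102.93651212 138.        ] -3.8281538107924913
[364.29292929 226.96969697]
[654.87171421  93.6668893  297.74222756] [653.74236282  97.82451981 297.91510665]
```

Call:
servo_tool(
  increments=[
    [4, 4, 2, 0, 0, 0, 1],
    [8, 8, 3, 0, 0, 0, 1],
    [12, 12, 3, 0, 0, 0, 1],
    [15, 16, 3, 0, 0, 0, 1],
    [18, 20, 3, 0, 0, 0, 1],
    [20, 24, 3, 0, 0, -4, 1],
    [22, 28, 3, 0, 0, -8, 1],
    [24, 32, 3, 0, 0, -11, 1],
    [26, 34, 3, 0, 0, -11, 1],
    [28, 36, 3, 0, 0, -11, 1],
    [28, 36.5, 3, 0, 0, -11, 1],
    [28, 36.5, 3, 0, 0, -11, 1],
    [28, 36.5, 3, 0, 0, -11, 1],
    [28, 36.5, 3, 0, 0, -11, 1],
  ],
)

```text
t: 1.32
ee_pos: [433.2, -240.8, 227.1]
orientation: [3.14, 0.09, -0.001]
ft_force: [-0.1, -0.3, 0.0]
width: 87.8
grasp_force: 0.0
```

```bash
cat >> h.py <<'E'
def copper(im,E,k,z=18,amin=800):
    hsv=cv2.cvtColor(im,cv2.COLOR_BGR2HSV);m=cv2.inRange(hsv,(3,110,60),(18,255,255));m=cv2.morphologyEx(m,cv2.MORPH_CLOSE,np.ones((5,5)))
    out=[]
    for c in cv2.findContours(m,cv2.RETR_EXTERNAL,cv2.CHAIN_APPROX_NONE)[0]:
        if cv2.contourArea(c)>amin:
            P=np.array([ray(E,k,u,v,z)[:2] for u,v in c[:,0]],np.float32);r=cv2.minAreaRect(P)
            out.append((c[:,0].mean(0).round(),np.round(r[0],1),np.round(r[1],1),round(r[2],1)))
    return out
E
python3 - <<'E'
from h import *
im,E,d=snap("wrist","w1");k=[d[x] for x in("fx","fy","cx","cy")]
for r in copper(im,E,k):print(*r)
o=ctrl.get_obs();print(o["ee_pos"],np.degrees(np.arctan2(*R.from_rotvec(o["orientation"]).as_matrix()[[1,0],0])))
E
```

```text
[524. 425.] [ 144.8 -529. ] [ 30.8 365.6] 3.3
[317. 199.] [ 443.7 -237.5] [97.3 59.8] 3.3
[429. 194.] [ 456.9 -367.6] [100.1  61.8] 18.8
[629. 209.] [ 445.9 -602.3] [240.4  31. ] 17.1
[199.  67.] [ 576.1 -105.1] [101.5  61.6] 13.3
[ 432.82083485 -241.43792566  227.11422159] 3.204809604897996
```

View pics/w1.png

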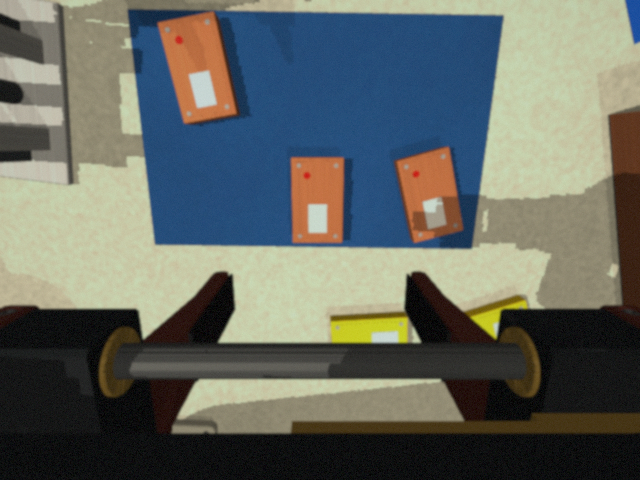

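The wrist view shows the modules at (317,199), (429,194) and (199,67), and agrees with the top view to 2–3 mm. I'll go down on the first one.

Call:
servo_tool(
  increments=[
    [1.0, 0.4, -4, 0, 0, 0, 1],
    [1.0, 0.4, -8, 0, 0, 0, 1],
    [1.0, 0.4, -12, 0, 0, 0, 1],
    [1.0, 0.4, -16, 0, 0, 0, 1],
    [1.0, 0.4, -19, 0, 0, 0, 1],
    [1.0, 0.4, -21, 0, 0, 0, 1],
    [1.0, 0.4, -22.3, 0, 0, 0, 1],
    [1.0, 0.4, -22.3, 0, 0, 0, 1],
    [1.0, 0.4, -22.3, 0, 0, 0, -1],
    [1.0, 0.4, -22.3, 0, 0, 0, -1],
    [1.0, 0.4, -22.3, 0, 0, 0, -1],
    [1.0, 0.4, -22.3, 0, 0, 0, -1],
    [1.0, 0.4, -22.3, 0, 0, 0, -1],
    [1.0, 0.4, -22.3, 0, 0, 0, -1],
  ],
)

```text
t: 2.53
ee_pos: [443.7, -237.1, 5.0]
orientation: [3.14, 0.088, 0.002]
ft_force: [0.5, 0.9, -0.5]
width: 51.3
grasp_force: 0.0
```

Run:
```python
from h import *
im,E,d=snap("wrist","w2");k=[d[x] for x in("fx","fy","cx","cy")]
for r in copper(im,E,k):print(*r)
im,E,d=snap("top","t2");k=[d[x] for x in("fx","fy","cx","cy")]
for r in copper(im,E,k,18,300):print(*r)
o=ctrl.get_obs();print(o["width"],o["grasp_force"])
```

```text
[ 21. 325.] [408.7 -68.4] [21.4 25.5] 3.2
[319. 285.] [ 450.2 -236.1] [ 88.3 124.7] 3.2
[569. 266.] [ 457.3 -370.2] [106.5  74.6] 18.9
[64. 58.] [ 549.9 -112.4] [49.9 67.4] 13.0
[520. 392.] [ 120.9 -615.2] [137.2 176.1] 72.9
[637. 346.] [ 262.9 -958.3] [ 24.4 621. ] 88.1
[549. 277.] [ 457.3 -709.3] [325.5 210.6] 20.1
[349. 232.] [ 573.5 -106.4] [99.8 60. ] 13.1
43.29566585147139 0.0
```

View pics/w2.png

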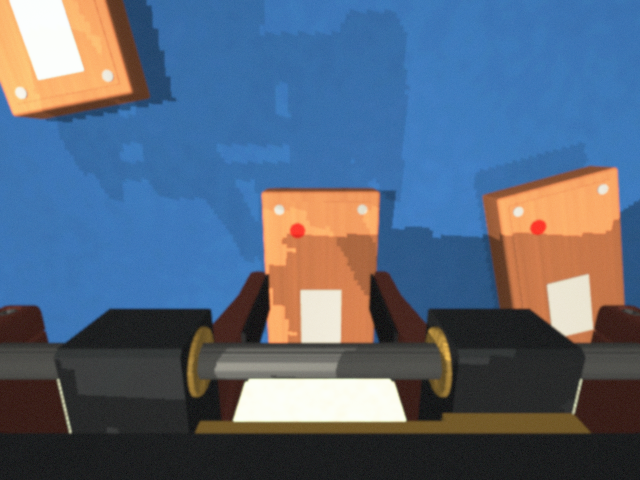

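Call:
servo_tool(
  increments=[
    [0, 0, 0, 0, 0, 0, -1],
    [0, 0, 0, 0, 0, 0, -1],
    [0, 0, 0, 0, 0, 0, -1],
    [0, 0, 0, 0, 0, 0, -1],
    [0, 0, 0, 0, 0, 0, -1],
    [0, 0, 0, 0, 0, 0, -1],
  ],
)

```text
t: 3.13
ee_pos: [443.3, -236.9, 4.2]
orientation: [-3.14, -0.088, 0.0]
ft_force: [0.3, -0.8, -0.9]
width: 3.3
grasp_force: 0.0
```

Run:
```python
from h import *
im,E,d=snap("wrist","w3");k=[d[x] for x in("fx","fy","cx","cy")]
im2,E2,d=snap("scene","s3")
cv2.imwrite("pics/c3.png",np.hstack([im[:,120:520],cv2.resize(im2[140:380,160:360],(400,480))]))
o=ctrl.get_obs();print(o["width"],o["grasp_force"],o["qpos"])
```

```text
0.5137676224604183 0.0 [-5.14427301e-01  5.66293884e-01  1.99642358e+00  1.75400687e-06
  5.78873069e-01  1.00054780e+00]
```

View pics/c3.png

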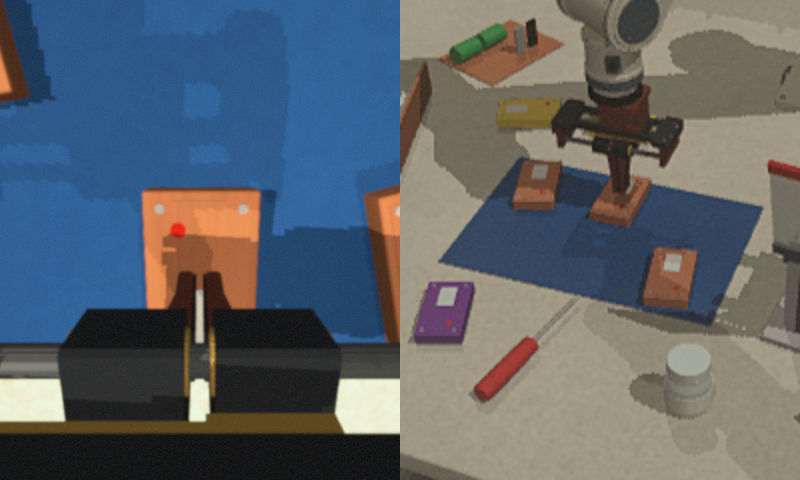

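Run:
```python
from h import *
im,E,k=load("w3")
T=E
o=ctrl.get_obs();p=np.array(o["ee_pos"])
for dz in(0,10,15,20,30):print(dz,np.round(proj(E,k,p+[0,0,dz])))
# height of module top far edge: row positions of label dot/screws via w1,w3
from itertools import product
def screws(n,box):
    im,E,k=load(n);h=cv2.cvtColor(im,cv2.COLOR_BGR2HSV)
    m=cv2.inRange(h,(0,200,120),(2,255,255))|cv2.inRange(h,(176,200,120),(180,255,255))
    x0,y0,x1,y1=box;c=max(cv2.findContours(m[y0:y1,x0:x1],0,1)[0],key=cv2.contourArea)
    M=cv2.moments(c);return E,k,M["m10"]/M["m00"]+x0,M["m01"]/M["m00"]+y0
def tri(A,B):
    (E,k,u,v),(E2,k2,u2,v2)=A,B
    o=E[:3,3];d=ray(E,k,u,v,0)-o;o2=E2[:3,3];d2=ray(E2,k2,u2,v2,0)-o2
    s=np.linalg.lstsq(np.c_[d,-d2],o2-o,rcond=None)[0];return o+d*s[0],o2+d2*s[1]
print(tri(screws("w1",(295,160,320,190)),screws("w3",(285,215,310,245))))
print(tri(screws("w1",(405,160,428,185)),screws("w3",(500,210,560,245))))
```

```text
0 [320. 273.]
10 [320. 280.]
15 [320. 283.]
20 [320. 287.]
30 [320. 295.]
(array([ 472.99075025, -223.61129826,   21.36571727]), array([ 472.96515297, -223.8249594 ,   21.3607991 ]))
(array([ 481.44114772, -347.22709355,   21.12734305]), array([ 481.51562285, -347.25269073,   21.13022757]))
```

Run:
```python
from h import *
im,E,k=load("w3");im2,E2,k2=load("s3");imw,_,_=load("w2")
a=cv2.resize(im[220:340,260:380],(400,400),interpolation=2);b=cv2.resize(im2[185:265,235:315],(400,400),interpolation=2)
cv2.imwrite("pics/c4.png",np.hstack([a,b]))
p=np.array(ctrl.get_obs()["ee_pos"])
for z in(4,21,24,30):print(z,proj(E,k,[p[0]+10,p[1],z]),proj(E2,k2,[p[0]+10,p[1],z]),proj(E2,k2,[p[0],p[1],z]))
```

```text
4 (np.float64(320.71810523012545), np.float64(256.99057518483386)) (np.float64(268.62787010997613), np.float64(242.5902638062645)) (np.float64(270.0069659317131), np.float64(240.61232043729848))
21 (np.float64(320.84892404300274), np.float64(266.9826471571148)) (np.float64(268.34746557458277), np.float64(238.13118143298144)) (np.float64(269.7371930772301), np.float64(236.16057683132243))
24 (np.float64(320.8745217445218), np.float64(268.9378252410475)) (np.float64(268.29758631238235), np.float64(237.33798549355657)) (np.float64(269.6892067854799), np.float64(235.36871558982415))
30 (np.float64(320.9283085758822), np.float64(273.0461173000649)) (np.float64(268.19746757118327), np.float64(235.74586533227026)) (np.float64(269.59288927175), np.float64(233.77930112960328))
```

View pics/c4.png

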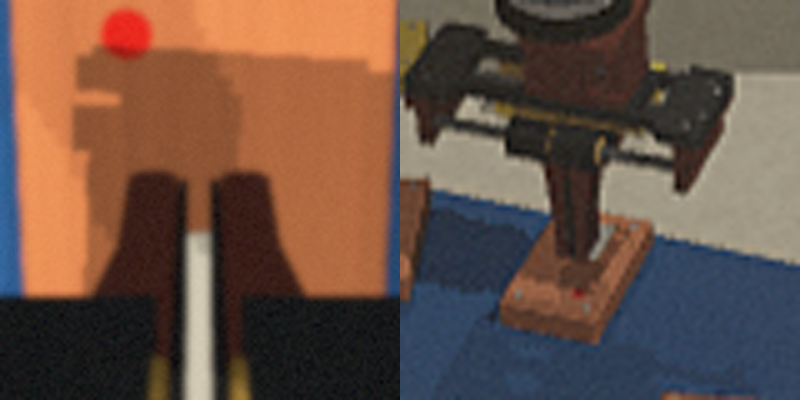

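Both crops show the shut fingertips hovering over the module top, at about z=25 although the reading is 4. The tips stop short of the reported TCP. I'll open and probe lower, watching the force.

Call:
servo_tool(
  increments=[
    [0, 0, 1, 0, 0, 0, 1],
    [0, 0, 1, 0, 0, 0, 1],
    [0, 0, 1, 0, 0, 0, 1],
    [0, 0, 1, 0, 0, 0, 1],
    [0, 0, 1, 0, 0, 0, 1],
    [0, 0, 1, 0, 0, 0, 1],
    [0, 0, 1, 0, 0, 0, 1],
    [0, 0, 1, 0, 0, 0, 1],
    [0, 0, 1, 0, 0, 0, 1],
    [0, 0, 1, 0, 0, 0, 1],
    [0, 0, 0.5, 0, 0, 0, 1],
    [0, 0, 0, 0, 0, 0, 1],
    [0, 0, -0.4, 0, 0, 0, 1],
    [0, 0, -0.6, 0, 0, 0, 1],
    [0, 0, -0.6, 0, 0, 0, 1],
  ],
)

```text
t: 4.48
ee_pos: [442.8, -236.6, -2.5]
orientation: [-3.14, -0.088, 0.002]
ft_force: [-0.3, -0.8, 0.3]
width: 87.6
grasp_force: 0.0
```

Call:
servo_tool(
  increments=[
    [0, 0, -0.3, 0, 0, 0, 1],
    [0, 0, -0.6, 0, 0, 0, 1],
    [0, 0, -0.8, 0, 0, 0, 1],
    [0, 0, -1.0, 0, 0, 0, 1],
    [0, 0, -1.0, 0, 0, 0, 1],
  ],
)

```text
t: 4.9
ee_pos: [443.1, -236.8, -12.1]
orientation: [-3.14, -0.088, 0.001]
ft_force: [-0.2, 0.5, 0.2]
width: 87.6
grasp_force: 0.0
```

Call:
servo_tool(
  increments=[
    [0, 0, 0, 0, 0, 0, -1],
    [0, 0, 0, 0, 0, 0, -1],
    [0, 0, 0, 0, 0, 0, -1],
    [0, 0, 0, 0, 0, 0, -1],
    [0, 0, 0, 0, 0, 0, -1],
    [0, 0, 0, 0, 0, 0, -1],
    [0, 0, 0, 0, 0, 0, -1],
  ],
)

```text
t: 5.48
ee_pos: [443.4, -237.0, -11.6]
orientation: [3.14, 0.088, 0.0]
ft_force: [-0.1, -0.7, 1.0]
width: 59.7
grasp_force: 30.0
```

Gripped: width 59.7, force 30 N. The real tips sit about 20 mm behind the reported TCP. I'll lift and go to just short of the mouth for a close look.

Call:
servo_tool(
  increments=[
    [0, 0, 3, 0, 0, 0, -1],
    [0, 0, 7, 0, 0, 0, -1],
    [0, 0, 11, 0, 0, 0, -1],
    [0, 0, 15, 0, 0, 0, -1],
    [0.5, 3, 18, 0, 0, 0, -1],
    [1, 6, 20, 0, 0, 0, -1],
    [1.5, 10, 21, 0, 0, -2, -1],
    [2, 14, 22, 0, 0, -4, -1],
    [2.5, 18, 23, 0, 0, -6, -1],
    [3, 22, 24, 0, 0, -7, -1],
    [3.5, 26, 24, 0, 0, -7, -1],
    [3.7, 30, 24, 0, 0, -7, -1],
    [3.7, 33, 24, 0, 0, -7, -1],
    [3.7, 34, 24, 0, 0, -7, -1],
    [3.7, 34, 24, 0, 0, -7, -1],
    [3.7, 34, 24, 0, 0, -7, -1],
    [3.7, 34, 24, 0, 0, -7, -1],
  ],
)

```text
t: 6.9
ee_pos: [480.0, 102.0, 228.0]
orientation: [3.139, -0.105, -0.001]
ft_force: [-0.7, 0.5, -1.7]
width: 59.6
grasp_force: 30.0
```

Run:
```python
from h import *
im,E,d=snap("wrist","w5");o=ctrl.get_obs();print(o["ee_pos"],o["width"],o["grasp_force"])
im,E,d=snap("top","t5");k=[d[x] for x in("fx","fy","cx","cy")]
for r in copper(im,E,k,18,300):print(*r)
```

```text
[480.15074674 101.76924625 228.07821164] 59.53345646673393 29.999578893184662
[520. 392.] [ 120.6 -615. ] [137.5 176. ] 72.9
[437. 274.] [ 454.7 -369.7] [99.6 60.9] 18.9
[637. 346.] [ 262.9 -958.3] [ 24.4 621. ] 88.1
[549. 277.] [ 457.4 -709.6] [325.4 209.9] 20.2
[349. 232.] [ 573.7 -106.4] [99.3 59.6] 13.2
```

View pics/w5.png

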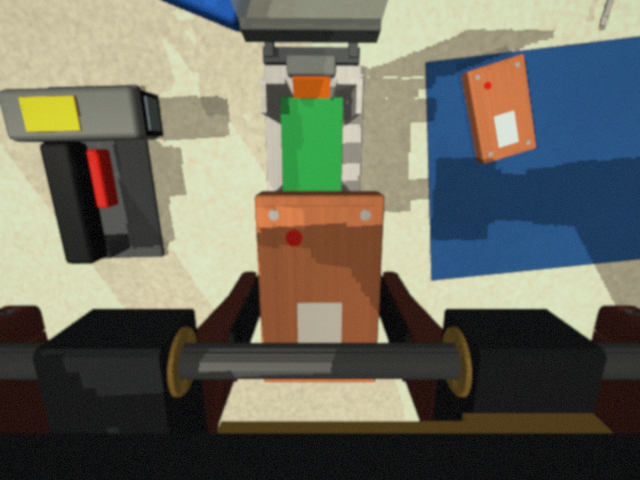

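The held module fills (255–385, 193–380), the green platform is at (282–343, 97–190), the far orange flap at (312,87), and the scanner is at left with its red trigger at (102,178).

Run:
```python
from h import *
im,E,k=load("w5");h=cv2.cvtColor(im,cv2.COLOR_BGR2HSV)
m=cv2.inRange(h,(5,170,120),(18,255,255));m[110:]=0;m[:,:280]=0;m[:,345:]=0
ys,xs=np.nonzero(m);print(xs.min(),xs.max(),ys.min(),ys.max())
u=xs.mean()
print("hinge",ray(E,k,u,ys.min(),142),"tip",ray(E,k,u,ys.max()+.5,130))
for v in(80,90):
    r=np.nonzero(m[v])[0];print(v,r.min(),r.max(),ray(E,k,(r.min()+r.max())/2,v,136))
g=cv2.inRange(h,(50,120,60),(80,255,255))
for v in(110,140,170,185):
    r=np.nonzero(g[v,260:360])[0]+260;print(v,r.min(),r.max(),ray(E,k,r.min(),v,126),ray(E,k,r.max(),v,126))
# held module top front edge and screws, z_top=TCP+33
p=ctrl.get_obs()["ee_pos"];zt=p[2]+33
for uv in((257,195),(384,195),(273.5,215),(365,215)):print(uv,ray(E,k,*uv,zt)-p)
# scanner: trigger
rd=cv2.inRange(h,(0,150,90),(4,255,255))|cv2.inRange(h,(174,150,90),(180,255,255));rd[:,150:]=0;rd[:120]=0
c=max(cv2.findContours(rd,0,1)[0],key=cv2.contourArea);P=np.array([ray(E,k,*q,75)[:2] for q in c[:,0]],np.float32);print("trig",cv2.minAreaRect(P))
im,E,k=load("w1")
```

```text
293 329 76 97
hinge [601.63773544  99.88745289 142.        ] tip [588.57887248 101.1207375  130.        ]
80 293 329 [600.00568112 100.23021888 136.        ]
90 294 329 [593.04071493 100.36565914 136.        ]
110 281 342 [581.48971933 125.760612   126.        ] [578.21810192  77.33500977 126.        ]
140 283 340 [558.56757848 126.35631624 126.        ] [555.44083255  80.1011492  126.        ]
170 283 340 [534.71613454 128.63881706 126.        ] [531.51648125  81.33297872 126.        ]
185 283 340 [522.379373   129.81940254 126.        ] [519.14197687  81.97012368 126.        ]
(257, 195) [51.93094104 25.07943945 33.        ]
(384, 195) [ 48.06141571 -32.1009868   33.        ]
(273.5, 215) [42.29961921 18.59270824 33.        ]
(365, 215) [ 39.46683618 -23.24993584  33.        ]
trig ((535.7869873046875, 316.1936950683594), (15.55184555053711, 56.61103057861328), 87.3434829711914)
```

Call:
servo_tool(
  increments=[
    [3, 0.1, 0, 0, 0, 0, -1],
    [6.3, 0.2, 0, 0, 0, 0, -1],
    [6.3, 0.2, -2, 0, 0, 0, -1],
    [6.3, 0.2, -5, 0, 0, 0, -1],
    [6.3, 0.2, -7.5, 0, 0, 0, -1],
    [6.3, 0.2, -7.5, 0, 0, 0, -1],
    [6.3, 0.2, -8.5, 0, 0, 0, -1],
    [6.3, 0.2, -9, 0, 0, 0, -1],
    [6.3, 0.2, -9, 0, 0, 0, -1],
  ],
)

```text
t: 7.75
ee_pos: [543.5, 104.7, 138.4]
orientation: [-3.14, 0.105, -0.0]
ft_force: [-0.1, -0.1, -1.3]
width: 59.8
grasp_force: 30.0
```

Call:
servo_tool(
  increments=[
    [0, 0, -0.4, 0, 0, 0, -1],
    [0, 0, -0.8, 0, 0, 0, -1],
    [0, 0, -1.2, 0, 0, 0, -1],
    [0, 0, -1.6, 0, 0, 0, -1],
    [0, 0, -1.6, 0, 0, 0, -1],
  ],
)

```text
t: 8.17
ee_pos: [543.2, 105.2, 121.9]
orientation: [3.14, -0.104, -0.0]
ft_force: [-1.0, 0.1, 0.3]
width: 59.7
grasp_force: 30.0
```

Call:
servo_tool(
  increments=[
    [0, 0, -0.4, 0, 0, 0, -1],
    [0, 0, -0.8, 0, 0, 0, -1],
    [0, 0, -1.2, 0, 0, 0, -1],
    [0, 0, -1.6, 0, 0, 0, -1],
    [0, 0, -2.0, 0, 0, 0, -1],
  ],
)

```text
t: 8.58
ee_pos: [543.7, 105.2, 102.2]
orientation: [-3.14, 0.104, -0.001]
ft_force: [0.3, 0.7, 5.1]
width: 59.5
grasp_force: 30.0
```

Call:
servo_tool(
  increments=[
    [0, 0, -0.5, 0, 0, 0, -1],
    [0, 0, -0.9, 0, 0, 0, -1],
    [0, 0, -1.2, 0, 0, 0, -1],
    [0, 0, -1.5, 0, 0, 0, -1],
    [0, 0, -1.7, 0, 0, 0, -1],
    [0, 0, -1.7, 0, 0, 0, -1],
  ],
)

```text
t: 9.08
ee_pos: [543.6, 105.2, 85.1]
orientation: [-3.14, 0.104, -0.001]
ft_force: [1.6, 0.1, 4.2]
width: 59.8
grasp_force: 30.0
```

Call:
servo_tool(
  increments=[
    [0, 0, -0.4, 0, 0, 0, -1],
    [0, 0, -0.7, 0, 0, 0, -1],
    [0, 0, -0.7, 0, 0, 0, -1],
    [0, 0, -0.5, 0, 0, 0, -1],
    [0, 0, -0.5, 0, 0, 0, 0],
    [0, 0, -0.5, 0, 0, 0, 0.8],
    [0, 0, -0.5, 0, 0, 0, 1],
    [0, 0, -0.5, 0, 0, 0, 1],
    [0, 0, -0.5, 0, 0, 0, 1],
    [0, 0, -0.5, 0, 0, 0, 1],
    [0, 0, 3, 0, 0, 0, 1],
    [0, 0, 6.5, 0, 0, 0, 1],
    [0, 0, 10, 0, 0, 0, 1],
    [-2, 0, 13, 0, 0, 0, 1],
    [-5, 0, 14, 0, 0, 0, 1],
    [-6.3, 0, 14.5, 0, 0, 0, 1],
    [-6.3, 0, 14.5, 0, 0, 0, 1],
    [-6.3, 0, 14.5, 0, 0, 0, 1],
  ],
)

```text
t: 10.58
ee_pos: [480.4, 105.2, 230.7]
orientation: [-3.14, 0.104, -0.002]
ft_force: [-0.7, 1.1, 0.7]
width: 87.9
grasp_force: 0.0
```

Run:
```python
from h import *
o=ctrl.get_obs();print(o["ee_pos"])
im,E,d=snap("wrist","w6");k=[d[x] for x in("fx","fy","cx","cy")]
for r in copper(im,E,k,122,500):print(*r)
im2,E2,d=snap("scene","s6")
a=cv2.resize(im[0:300,200:440],(400,500));b=cv2.resize(im2[200:330,320:424],(400,500),interpolation=2);cv2.imwrite("pics/c6.png",np.hstack([a,b]))
im,E,d=snap("top","t6");k=[d[x] for x in("fx","fy","cx","cy")]
for r in copper(im,E,k,18,300):print(*r)
```

```text
[480.38184515 105.18293887 230.71086392]
[492. 425.] [261.  -50.6] [334.7  22.9] 86.2
[106. 175.] [538.6 283.9] [19.7 47.7] 87.7
[314. 153.] [542.2 105.6] [ 62.3 127. ] 86.2
[502. 110.] [569.1 -49.4] [73.6 48.5] 13.2
[520. 392.] [ 120.6 -614.9] [137.5 176.1] 72.7
[437. 274.] [ 454.7 -369.7] [99.6 60.9] 18.9
[637. 342.] [ 272.6 -958.7] [ 24.4 601.5] 88.1
[549. 277.] [ 457.4 -709.7] [325.5 209.9] 20.1
[349. 232.] [ 573.5 -106.5] [99.8 59.7] 13.2
```

View pics/c6.png

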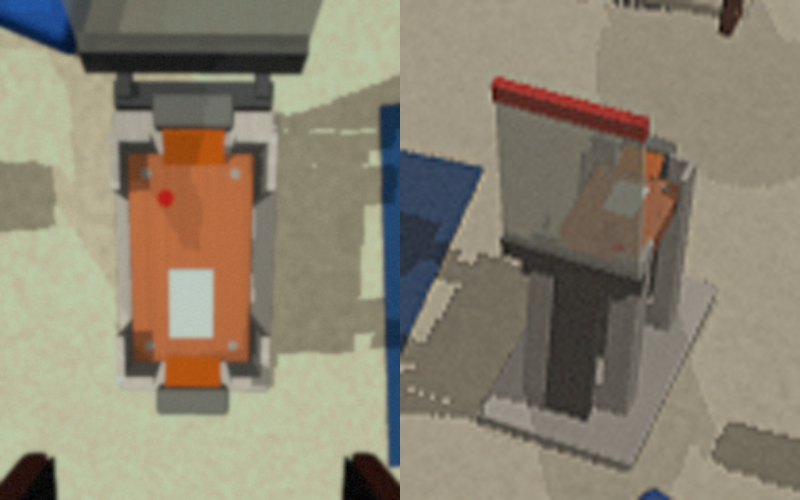

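Module 1 is under both flaps: orange shows over both of its ends and the module is flat. Next is the module at (574,-106).

Call:
servo_tool(
  increments=[
    [0, -4, 0, 0, 0, 0, 1],
    [0, -8, 0, 0, 0, 4, 1],
    [1, -12, -1, 0, 0, 9, 1],
    [4, -16, -4, 0, 0, 14, 1],
    [7, -19.5, -8, 0, 0, 17, 1],
    [9.4, -21.1, -11, 0, 0, 17, 1],
    [9.4, -21.1, -11, 0, 0, 17, 1],
    [9.4, -21.1, -11, 0, 0, 17, 1],
    [9.4, -21.1, -11, 0, 0, 17, 1],
  ],
)

```text
t: 11.48
ee_pos: [573.6, -106.7, 117.1]
orientation: [-3.119, -0.358, 0.008]
ft_force: [0.0, -0.5, 0.6]
width: 88.0
grasp_force: 0.0
```

Run:
```python
from h import *
o=ctrl.get_obs();print(o["ee_pos"],np.degrees(np.arctan2(*R.from_rotvec(o["orientation"]).as_matrix()[[1,0],0])))
im,E,d=snap("wrist","w7");k=[d[x] for x in("fx","fy","cx","cy")]
for r in copper(im,E,k,20,500):print(*r)
```

```text
[ 573.61121178 -106.67071413  117.11214774] 13.089923974574736
[440. 427.] [ 403.2 -271.6] [ 13.7 111.6] 13.2
[576. 424.] [ 438.5 -400.6] [ 23.4 137.8] 13.2
[318. 225.] [ 576.8 -104.2] [98.4 59.3] 13.2
```

Call:
servo_tool(
  increments=[
    [0.2, 0.15, -4, 0, 0, 0, 1],
    [0.2, 0.15, -8, 0, 0, 0, 1],
    [0.2, 0.15, -11, 0, 0, 0, 1],
    [0.2, 0.15, -12.8, 0, 0, 0, 1],
    [0.2, 0.15, -12.8, 0, 0, 0, 1],
    [0.2, 0.15, -12.8, 0, 0, 0, -1],
    [0.2, 0.15, -12.8, 0, 0, 0, -1],
    [0.2, 0.15, -12.8, 0, 0, 0, -1],
    [0.2, 0.15, -12.8, 0, 0, 0, -1],
    [0.2, 0.15, -12.8, 0, 0, 0, -1],
    [0.2, 0.15, -12.8, 0, 0, 0, -1],
    [0.2, 0.15, -12.8, 0, 0, 0, -1],
  ],
)

```text
t: 12.53
ee_pos: [577.4, -104.5, -6.2]
orientation: [3.12, 0.361, 0.003]
ft_force: [-1.8, 0.6, 7.8]
width: 59.0
grasp_force: 30.0
```

Call:
servo_tool(
  increments=[
    [0, 0, 2, 0, 0, 0, -1],
    [0, 0, 6, 0, 0, 0, -1],
    [0, 0, 10, 0, 0, 0, -1],
    [-3, 0, 14, 0, 0, 0, -1],
    [-6, 2, 18, 0, 0, -4, -1],
    [-9, 5, 21, 0, 0, -9, -1],
    [-9.7, 9, 23, 0, 0, -14, -1],
    [-9.7, 13, 23.4, 0, 0, -17, -1],
    [-9.7, 17, 23.4, 0, 0, -17, -1],
    [-9.7, 21, 23.4, 0, 0, -17, -1],
    [-9.7, 21, 23.4, 0, 0, -17, -1],
    [-9.7, 21, 23.4, 0, 0, -17, -1],
  ],
)

```text
t: 13.53
ee_pos: [479.1, 109.2, 227.1]
orientation: [-3.139, 0.098, -0.002]
ft_force: [0.4, -0.8, -2.2]
width: 58.9
grasp_force: 30.0
```

```bash
cat > held.py <<'E'
import sys
from h import *
o=ctrl.get_obs();p=np.array(o["ee_pos"]);print(p.round(1),np.degrees(np.arctan2(*R.from_rotvec(o["orientation"]).as_matrix()[[1,0],0])),o["width"],o["ft_force"].round(1))
im,E,d=snap("wrist",sys.argv[1]);k=[d[x] for x in("fx","fy","cx","cy")]
h=cv2.cvtColor(im,cv2.COLOR_BGR2HSV)
m=cv2.inRange(h,(2,100,60),(14,255,255))
for v in(220,250):
    r=np.nonzero(m[v,200:440])[0]+200;print(v,r.min(),r.max())
c=np.nonzero(m[150:260,300:340].sum(1)>255*30)[0]+150;print("front row",c.min())
t=cv2.inRange(h,(0,200,80),(2,255,255))|cv2.inRange(h,(176,200,80),(180,255,255));t=t[190:300,250:400]
ys,xs=np.nonzero(t);print("dot",xs.mean()+250,ys.mean()+190,len(xs))
cv2.imwrite(f"pics/{sys.argv[1]}c.png",im[:340,150:490])
E
python3 held.py w8
python3 - <<'E'
from h import *
# reference: same measures for w5 grip
im,E,k=load("w5");h=cv2.cvtColor(im,cv2.COLOR_BGR2HSV);m=cv2.inRange(h,(2,100,60),(14,255,255))
for v in(220,250):
    r=np.nonzero(m[v,200:440])[0]+200;print(v,r.min(),r.max())
c=np.nonzero(m[150:260,300:340].sum(1)>255*30)[0]+150;print(c.min())
t=cv2.inRange(h,(0,200,80),(2,255,255))|cv2.inRange(h,(176,200,80),(180,255,255));t=t[190:300,250:400]
ys,xs=np.nonzero(t);print("dot",xs.mean()+250,ys.mean()+190,len(xs))
E
```

```text
[479.1 109.2 227.1] -3.5849049343953374 58.90916796786602 [ 0.4 -0.8 -2.2]
220 258 380
250 260 378
front row 150
dot 294.5777777777778 237.69629629629628 135
220 256 382
250 258 380
193
dot 293.44 237.64666666666668 150
```

View pics/w8c.png

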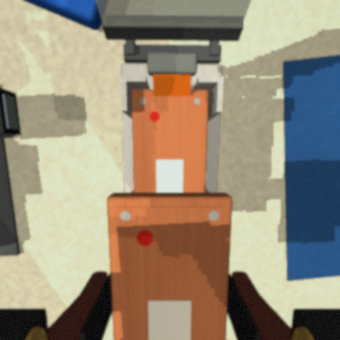

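Second module is held the same way as the first, about 5 mm lower in the grip, and lines up with the magazine in view. Inserting.

Call:
servo_tool(
  increments=[
    [3, -0.2, 0, 0, 0, 0, -1],
    [6.4, -0.4, 0, 0, 0, 0, -1],
    [6.4, -0.4, -2, 0, 0, 0, -1],
    [6.4, -0.4, -5, 0, 0, 0, -1],
    [6.4, -0.4, -6.5, 0, 0, 0, -1],
    [6.4, -0.4, -7.5, 0, 0, 0, -1],
    [6.4, -0.4, -8.2, 0, 0, 0, -1],
    [6.4, -0.4, -9, 0, 0, 0, -1],
    [6.4, -0.4, -9.8, 0, 0, 0, -1],
    [6.4, -0.4, -10.4, 0, 0, 0, -1],
    [6.4, -0.4, -10.4, 0, 0, 0, -1],
  ],
)

```text
t: 14.5
ee_pos: [543.4, 101.6, 122.0]
orientation: [-3.14, 0.104, -0.0]
ft_force: [-0.4, -0.2, -0.2]
width: 58.9
grasp_force: 30.0
```

Call:
servo_tool(
  increments=[
    [0, 0.15, 0, 0, 0, 0, -1],
    [0, 0.3, 0, 0, 0, 0, -1],
    [0, 0.3, 0, 0, 0, 0, -1],
    [0, 0.3, 0, 0, 0, 0, -1],
  ],
)

```text
t: 14.83
ee_pos: [543.7, 104.7, 122.8]
orientation: [-3.14, 0.104, -0.002]
ft_force: [-0.4, -0.9, 1.9]
width: 59.0
grasp_force: 30.0
```

Call:
servo_tool(
  increments=[
    [0, 0, -0.5, 0, 0, 0, -1],
    [0, 0, -1.0, 0, 0, 0, -1],
    [0, 0, -1.5, 0, 0, 0, -1],
    [0, 0, -2.0, 0, 0, 0, -1],
    [0, 0, -2.5, 0, 0, 0, -1],
    [0, 0, -2.5, 0, 0, 0, -1],
  ],
)

```text
t: 15.33
ee_pos: [543.7, 104.8, 96.5]
orientation: [-3.14, 0.104, -0.001]
ft_force: [2.8, 0.5, 4.2]
width: 59.2
grasp_force: 30.0
```

Call:
servo_tool(
  increments=[
    [0, 0, -0.5, 0, 0, 0, -1],
    [0, 0, -1.0, 0, 0, 0, -1],
    [0, 0, -1.4, 0, 0, 0, -1],
    [0, 0, -1.8, 0, 0, 0, -1],
    [0, 0, -1.8, 0, 0, 0, -1],
  ],
)

```text
t: 15.75
ee_pos: [543.6, 104.8, 79.0]
orientation: [-3.14, 0.104, -0.001]
ft_force: [1.5, 1.5, 6.3]
width: 59.2
grasp_force: 30.0
```

Call:
servo_tool(
  increments=[
    [0, 0, -0.4, 0, 0, 0, -1],
    [0, 0, -0.4, 0, 0, 0, -1],
    [0, 0, -0.4, 0, 0, 0, 0],
    [0, 0, -0.4, 0, 0, 0, 0.8],
    [0, 0, -0.4, 0, 0, 0, 1],
    [0, 0, -0.4, 0, 0, 0, 1],
    [0, 0, -0.4, 0, 0, 0, 1],
    [0, 0, -0.4, 0, 0, 0, 1],
    [0, 0, -0.4, 0, 0, 0, 1],
    [0, 0, 3, 0, 0, 0, 1],
    [0, 0, 6.5, 0, 0, 0, 1],
    [0, 0, 10, 0, 0, 0, 1],
    [-2, 0, 13, 0, 0, 0, 1],
    [-5, 0, 14, 0, 0, 0, 1],
    [-6.3, 0, 14.5, 0, 0, 0, 1],
    [-6.3, 0, 14.5, 0, 0, 0, 1],
    [-6.3, 0, 14.5, 0, 0, 0, 1],
  ],
)

```text
t: 17.17
ee_pos: [480.4, 104.7, 224.8]
orientation: [-3.14, 0.104, -0.002]
ft_force: [0.1, 0.4, -0.0]
width: 87.9
grasp_force: 0.0
```

Run:
```python
from h import *
o=ctrl.get_obs();print(o["ee_pos"])
im,E,d=snap("wrist","w9")
im2,E2,k2=snap("scene","s9")
a=cv2.resize(im[0:300,200:440],(400,500));b=cv2.resize(im2[200:330,320:424],(400,500),interpolation=2);cv2.imwrite("pics/c9.png",np.hstack([a,b]))
im,E,d=snap("top","t9");k=[d[x] for x in("fx","fy","cx","cy")]
for r in copper(im,E,k,18,300):print(*r)
```

```text
[480.43264656 104.67955168 224.76770163]
[520. 392.] [ 120.8 -614.9] [137.7 176. ] 72.9
[437. 274.] [ 455.5 -369.4] [99.5 60.9] 18.9
[637. 346.] [ 262.9 -958.3] [ 24.4 621. ] 88.1
[549. 277.] [ 457.4 -709.6] [325.4 209.9] 20.2
```

View pics/c9.png

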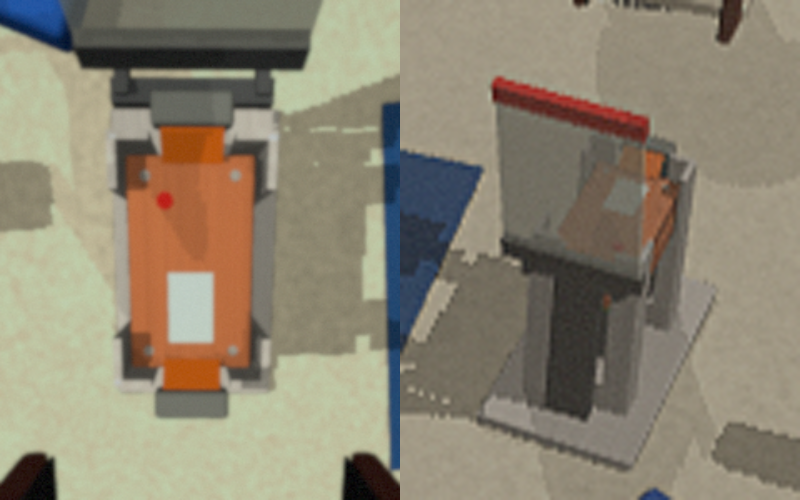

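Two are in under the flaps. Now the third module.

Call:
servo_tool(
  increments=[
    [0, -4, 0, 0, 0, 0, 1],
    [0, -8, 0, 0, 0, 0, 1],
    [0, -12, 0, 0, 0, 4, 1],
    [-0.5, -16, 0, 0, 0, 8, 1],
    [-1, -20, 0, 0, 0, 12, 1],
    [-1.5, -24, -1, 0, 0, 16, 1],
    [-2, -28, -3, 0, 0, 20, 1],
    [-2.4, -32, -6, 0, 0, 22.7, 1],
    [-2.4, -36, -8, 0, 0, 22.7, 1],
    [-2.4, -40, -10, 0, 0, 22.7, 1],
    [-2.4, -44, -11, 0, 0, 22.7, 1],
    [-2.4, -47.4, -11, 0, 0, 22.7, 1],
    [-2.4, -47.4, -11, 0, 0, 22.7, 1],
    [-2.4, -47.4, -11, 0, 0, 22.7, 1],
    [-2.4, -47.4, -11, 0, 0, 22.7, 1],
    [-2.4, -47.4, -11, 0, 0, 22.7, 1],
  ],
)

```text
t: 18.65
ee_pos: [456.2, -368.0, 113.8]
orientation: [-3.098, -0.516, 0.001]
ft_force: [-0.4, 0.4, 0.1]
width: 88.2
grasp_force: 0.0
```

Run:
```python
from h import *
o=ctrl.get_obs();print(o["ee_pos"],np.degrees(np.arctan2(*R.from_rotvec(o["orientation"]).as_matrix()[[1,0],0])))
im,E,d=snap("wrist","w10");k=[d[x] for x in("fx","fy","cx","cy")]
for r in copper(im,E,k,20,500):print(*r)
```

```text
[ 456.16953735 -368.04819186  113.82941625] 18.92903162057916
[571. 424.] [ 353.9 -667.9] [ 23.  137.1] 19.0
[599. 256.] [ 518.6 -607.4] [111.   79.9] 20.9
[321. 229.] [ 457.6 -368.2] [99.5 59.4] 18.9
```

Call:
servo_tool(
  increments=[
    [0.1, 0, -4, 0, 0, 0, 1],
    [0.1, 0, -8, 0, 0, 0, 1],
    [0.1, 0, -11, 0, 0, 0, 1],
    [0.1, 0, -12.2, 0, 0, 0, 1],
    [0.1, 0, -12.2, 0, 0, 0, 1],
    [0.1, 0, -12.2, 0, 0, 0, -1],
    [0.1, 0, -12.2, 0, 0, 0, -1],
    [0.1, 0, -12.2, 0, 0, 0, -1],
    [0.1, 0, -12.2, 0, 0, 0, -1],
    [0.1, 0, -12.2, 0, 0, 0, -1],
    [0.1, 0, -12.2, 0, 0, 0, -1],
    [0.1, 0, -12.2, 0, 0, 0, -1],
  ],
)

```text
t: 19.7
ee_pos: [458.0, -369.9, -6.3]
orientation: [3.098, 0.515, 0.002]
ft_force: [-1.2, 2.1, 7.3]
width: 58.7
grasp_force: 30.0
```

Call:
servo_tool(
  increments=[
    [0, 0, 2, 0, 0, 0, -1],
    [0, 0, 6, 0, 0, 0, -1],
    [0, 0, 10, 0, 0, 0, -1],
    [0, 2, 14, 0, 0, 0, -1],
    [0, 5, 17, 0, 0, -4, -1],
    [0.5, 9, 19, 0, 0, -9, -1],
    [1, 13, 21, 0, 0, -14, -1],
    [1.5, 17, 23.3, 0, 0, -19, -1],
    [2.2, 21, 23.3, 0, 0, -22.7, -1],
    [2.2, 25, 23.3, 0, 0, -22.7, -1],
    [2.2, 29, 23.3, 0, 0, -22.7, -1],
    [2.2, 33, 23.3, 0, 0, -22.7, -1],
    [2.2, 37, 23.3, 0, 0, -22.7, -1],
    [2.2, 41, 23.3, 0, 0, -22.7, -1],
    [2.2, 45, 23.3, 0, 0, -22.7, -1],
    [2.2, 47.4, 23.3, 0, 0, -22.7, -1],
    [2.2, 47.4, 23.3, 0, 0, -22.7, -1],
    [2.2, 47.4, 23.3, 0, 0, -22.7, -1],
    [2.2, 47.4, 23.3, 0, 0, -22.7, -1],
  ],
)

```text
t: 21.28
ee_pos: [479.0, 104.2, 225.3]
orientation: [3.139, -0.103, -0.0]
ft_force: [0.3, -0.8, -1.8]
width: 58.9
grasp_force: 30.0
```

```bash
python3 held.py w11
```

```text
[479.  104.2 225.3] -3.769750905257 58.908376524829315 [ 0.3 -0.8 -1.8]
220 258 380
250 260 378
front row 150
dot 294.27536231884056 236.69565217391306 138
```

Held identically to the second. Inserting.

Call:
servo_tool(
  increments=[
    [3, 0.05, 0, 0, 0, 0, -1],
    [6.5, 0.1, 0, 0, 0, 0, -1],
    [6.5, 0.1, -2, 0, 0, 0, -1],
    [6.5, 0.1, -5, 0, 0, 0, -1],
    [6.5, 0.1, -6.5, 0, 0, 0, -1],
    [6.5, 0.1, -7.5, 0, 0, 0, -1],
    [6.5, 0.1, -8.2, 0, 0, 0, -1],
    [6.5, 0.1, -9, 0, 0, 0, -1],
    [6.5, 0.1, -9.8, 0, 0, 0, -1],
    [6.5, 0.1, -10.4, 0, 0, 0, -1],
    [6.5, 0.1, -10.4, 0, 0, 0, -1],
  ],
)

```text
t: 22.25
ee_pos: [544.9, 105.5, 121.2]
orientation: [-3.14, 0.104, -0.002]
ft_force: [-0.5, 0.2, -0.7]
width: 58.9
grasp_force: 30.0
```

Call:
servo_tool(
  increments=[
    [-0.1, 0, -0.5, 0, 0, 0, -1],
    [-0.1, 0, -1.0, 0, 0, 0, -1],
    [-0.1, 0, -1.5, 0, 0, 0, -1],
    [-0.1, 0, -2.0, 0, 0, 0, -1],
    [-0.1, 0, -2.5, 0, 0, 0, -1],
    [-0.1, 0, -3.0, 0, 0, 0, -1],
    [-0.1, 0, -3.5, 0, 0, 0, -1],
    [-0.1, 0, -4.0, 0, 0, 0, -1],
    [-0.1, 0, -4.3, 0, 0, 0, -1],
    [-0.1, 0, -4.3, 0, 0, 0, -1],
  ],
)

```text
t: 23.08
ee_pos: [544.8, 105.8, 78.7]
orientation: [-3.139, 0.104, -0.005]
ft_force: [1.8, -1.0, 7.3]
width: 58.8
grasp_force: 30.0
```

Call:
servo_tool(
  increments=[
    [0, 0, -0.3, 0, 0, 0, -1],
    [0, 0, -0.6, 0, 0, 0, -1],
    [0, 0, -0.6, 0, 0, 0, -1],
    [0, 0, -0.4, 0, 0, 0, 0],
    [0, 0, -0.4, 0, 0, 0, 0.8],
    [0, 0, -0.4, 0, 0, 0, 1],
    [0, 0, -0.4, 0, 0, 0, 1],
    [0, 0, -0.4, 0, 0, 0, 1],
    [0, 0, -0.4, 0, 0, 0, 1],
    [0, 0, -0.4, 0, 0, 0, 1],
    [0, 0, 3, 0, 0, 0, 1],
    [0, 0, 6.5, 0, 0, 0, 1],
    [0, 0, 10, 0, 0, 0, 1],
    [-2, 0, 13, 0, 0, 0, 1],
    [-5, 0, 14, 0, 0, 0, 1],
    [-6.3, 0, 14.5, 0, 0, 0, 1],
    [-6.3, 0, 14.5, 0, 0, 0, 1],
    [-6.3, 0, 14.5, 0, 0, 0, 1],
  ],
)

```text
t: 24.58
ee_pos: [480.5, 105.7, 223.7]
orientation: [-3.14, 0.104, -0.002]
ft_force: [0.3, 0.3, -0.9]
width: 87.9
grasp_force: 0.0
```

Run:
```python
from h import *
o=ctrl.get_obs();print(o["ee_pos"])
im,E,d=snap("wrist","w12")
im2,E2,d=snap("scene","s12")
a=cv2.resize(im[0:300,200:440],(400,500));b=cv2.resize(im2[200:330,320:424],(400,500),interpolation=2);cv2.imwrite("pics/c12.png",np.hstack([a,b]))
im,E,d=snap("top","t12");k=[d[x] for x in("fx","fy","cx","cy")]
for r in copper(im,E,k,18,300):print(*r)
```

```text
[480.46908787 105.71184641 223.72471141]
[520. 392.] [ 120.8 -615.1] [137.2 175.7] 72.7
[637. 346.] [ 262.9 -958.3] [ 24.4 621. ] 88.1
[549. 277.] [ 457.4 -709.7] [325.4 209.9] 20.1
```

View pics/c12.png

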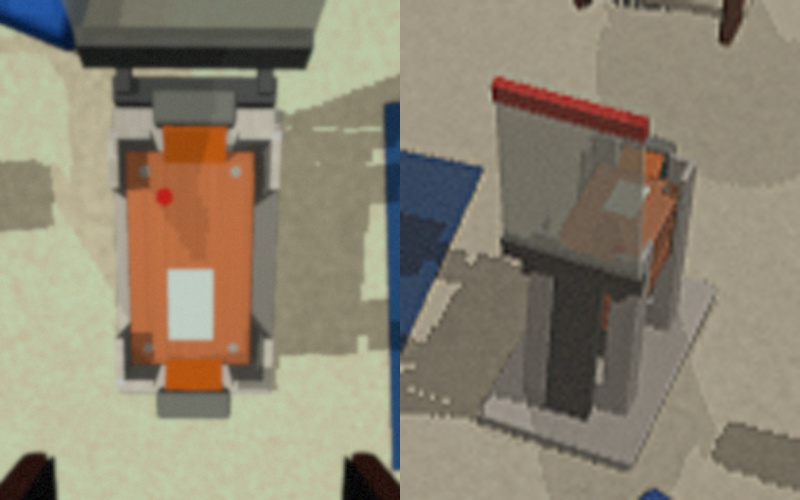

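All three are in. Now the lid: hinge at about (623,99,149) and edge at (655,97,298). I'll go over it with shut fingers, down behind it, then push along its arc.

Call:
servo_tool(
  increments=[
    [0, 0, 4, 0, 0, 0, -1],
    [0, 0, 8, 0, 0, 0, -1],
    [0, 0, 10.5, 0, 0, 0, -1],
    [3, -0.2, 10.5, 0, 0, 0, -1],
    [7, -0.4, 10.5, 0, 0, 0, -1],
    [11, -0.6, 10.5, 0, 0, 0, -1],
    [15, -0.8, 10.5, 0, 0, 0, -1],
    [19, -1, 10.5, 0, 0, 0, -1],
    [21.5, -1, 10.5, 0, 0, 0, -1],
    [21.5, -1, 10.5, 0, 0, 0, -1],
    [21.5, -1, 8, 0, 0, 0, -1],
    [21.5, -1, 5, 0, 0, 0, -1],
    [21.5, -1, 3, 0, 0, 0, -1],
    [21.5, -1, 3, 0, 0, 0, -1],
  ],
)

```text
t: 25.9
ee_pos: [692.1, 95.1, 246.7]
orientation: [3.138, -0.104, -0.016]
ft_force: [-0.2, 1.2, -1.3]
width: 0.6
grasp_force: 0.0
```

Call:
servo_tool(
  increments=[
    [-1.5, 0.1, 0, 0, 0, 0, -1],
    [-3, 0.2, 0, 0, 0, 0, -1],
    [-4, 0.25, 0, 0, 0, 0, -1],
    [-5.2, 0.3, 0, 0, 0, 0, -1],
    [-6.2, 0.4, 0, 0, 0, 0, -1],
    [-7.2, 0.5, 0, 0, 0, 0, -1],
    [-8.2, 0.55, 0, 0, 0, 0, -1],
    [-9.2, 0.6, 0, 0, 0, 0, -1],
  ],
)

```text
t: 26.57
ee_pos: [602.6, 101.8, 253.4]
orientation: [-3.14, 0.104, -0.001]
ft_force: [2.6, -0.4, -0.7]
width: 0.4
grasp_force: 0.8
```

Run:
```python
from h import *
o=ctrl.get_obs();print(o["ee_pos"],o["ft_force"])
im2,E2,d=snap("scene","s13");cv2.imwrite("pics/c13.png",cv2.resize(im2[60:360,280:520],(480,600)))
```

```text
[602.60720315 101.75963994 253.42964875] [ 2.57039128 -0.40433635 -0.69148356]
```

View pics/c13.png

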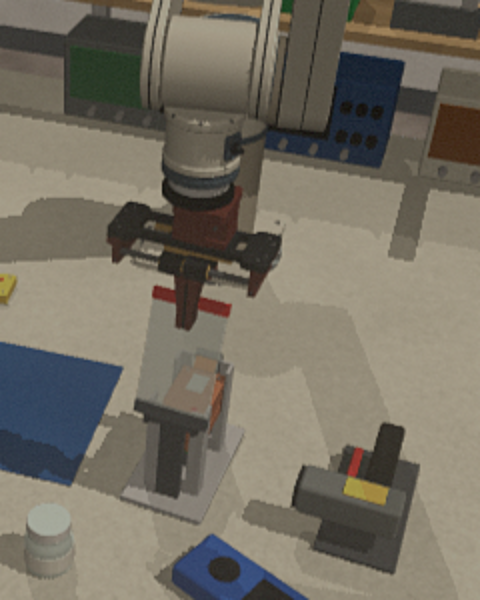

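The lid is past upright with the finger behind it, pushing at 2.6 N. Continuing along the arc.

Call:
servo_tool(
  increments=[
    [-1.4, 0.1, -0.6, 0, 0, 0, -1],
    [-2.8, 0.2, -1.5, 0, 0, 0, -1],
    [-4.1, 0.25, -2.6, 0, 0, 0, -1],
    [-5.1, 0.3, -3.6, 0, 0, 0, -1],
    [-6.1, 0.4, -4.6, 0, 0, 0, -1],
    [-7, 0.4, -5.7, 0, 0, 0, -1],
    [-7.6, 0.45, -7, 0, 0, 0, -1],
    [-8.3, 0.5, -8.5, 0, 0, 0, -1],
    [-8.6, 0.5, -9.6, 0, 0, 0, -1],
    [-8.6, 0.5, -9.6, 0, 0, 0, -1],
  ],
)

```text
t: 27.45
ee_pos: [514.8, 106.4, 155.3]
orientation: [3.139, -0.104, -0.007]
ft_force: [0.7, 0.4, 0.1]
width: 0.6
grasp_force: 0.0
```

Call:
servo_tool(
  increments=[
    [0, 0, -0.5, 0, 0, 0, -1],
    [0, 0, -1, 0, 0, 0, -1],
    [0, 0, -1.5, 0, 0, 0, -1],
    [0, 0, -1.5, 0, 0, 0, -1],
  ],
)

```text
t: 27.78
ee_pos: [517.3, 106.6, 141.7]
orientation: [3.14, -0.104, -0.001]
ft_force: [0.4, -0.3, 0.2]
width: 0.1
grasp_force: 0.0
```

Call:
servo_tool(
  increments=[
    [0, 0, -0.3, 0, 0, 0, -1],
    [0, 0, -0.6, 0, 0, 0, -1],
    [0, 0, -0.9, 0, 0, 0, -1],
  ],
)

```text
t: 28.03
ee_pos: [517.4, 106.6, 133.2]
orientation: [-3.14, 0.104, -0.0]
ft_force: [-0.5, -0.0, 1.6]
width: 0.6
grasp_force: 0.6
```

Call:
servo_tool(
  increments=[
    [0, 0, -0.3, 0, 0, 0, -1],
    [0, 0, -0.5, 0, 0, 0, -1],
    [0, 0, -0.5, 0, 0, 0, -1],
  ],
)

```text
t: 28.28
ee_pos: [517.3, 106.6, 129.6]
orientation: [-3.14, 0.104, 0.0]
ft_force: [-6.5, -0.6, 16.6]
width: 0.6
grasp_force: 8.4
```

Call:
servo_tool(
  increments=[
    [0, 0, 4, 0, 0, 0, -1],
    [0, 0, 8, 0, 0, 0, -1],
    [-1, 4, 11, 0, 0, 0, -1],
    [-2, 8, 11, 0, 0, 0, 1],
    [-3, 12, 11, 0, 0, 0, 1],
    [-4, 16, 11, 0, 0, 0, 1],
    [-5, 20, 11, 0, 0, 0, 1],
    [-5, 23, 11, 0, 0, 0, 1],
    [-5, 23, 11, 0, 0, 0, 1],
    [-5, 23, 11, 0, 0, 0, 1],
    [-5, 23, 11, 0, 0, 0, 1],
  ],
)

```text
t: 29.2
ee_pos: [467.0, 336.2, 237.7]
orientation: [3.139, -0.103, -0.001]
ft_force: [-0.9, -0.8, 1.1]
width: 50.4
grasp_force: 0.0
```

Run:
```python
from h import *
o=ctrl.get_obs();print(o["ee_pos"],o["ft_force"])
im,E,d=snap("wrist","w14");k=[d[x] for x in("fx","fy","cx","cy")]
h=cv2.cvtColor(im,cv2.COLOR_BGR2HSV)
rd=cv2.inRange(h,(0,130,60),(4,255,255))|cv2.inRange(h,(174,130,60),(180,255,255))
for c in cv2.findContours(rd,0,1)[0]:
    if cv2.contourArea(c)>100:
        P=np.array([ray(E,k,*q,75)[:2] for q in c[:,0]],np.float32);print(c[:,0].mean(0),cv2.minAreaRect(P))
im2,E2,d=snap("scene","s14");im3,_,_=snap("top","t14")
cv2.imwrite("pics/c14.png",np.hstack([im[:420,60:500],cv2.resize(im2[190:330,320:440],(360,420))]))
```

```text
[467.04487653 336.19250062 237.745013  ] [-0.86307907 -0.82343203  1.14013575]
[587.25104603 216.51882845] ((449.29681396484375, 54.290096282958984), (107.39407348632812, 17.477657318115234), 85.578857421875)
[331.86231884 148.02173913] ((535.7283325195312, 319.5309753417969), (12.834507942199707, 57.5156364440918), 87.03904724121094)
```

View pics/c14.png

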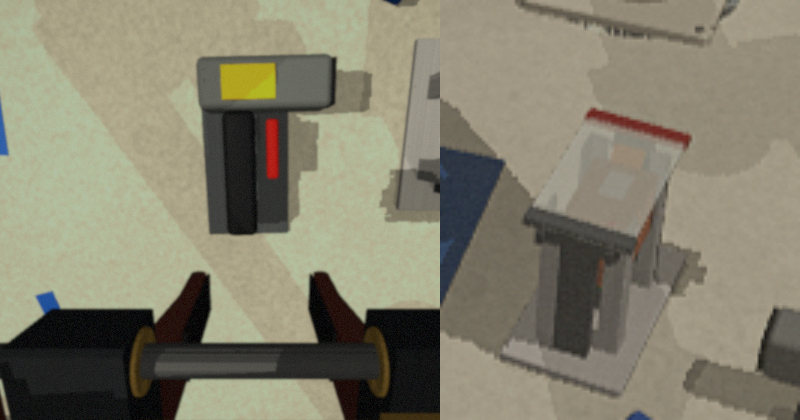

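Run:
```python
from h import *
im,E,k=load("w14");g=cv2.cvtColor(im,cv2.COLOR_BGR2GRAY)
print(g[150,270:350].tolist());print(g[210,270:350].tolist())
for v in(120,170,225):
    r=np.nonzero(g[v,275:325]<45)[0]+275;print(v,r.min(),r.max(),ray(E,k,r.min(),v,72),ray(E,k,r.max(),v,79))
h=cv2.cvtColor(im,cv2.COLOR_BGR2HSV);rd=cv2.inRange(h,(0,130,60),(4,255,255));rd[:,400:]=0
for v in(125,150,172):
    r=np.nonzero(rd[v])[0];print("trig",v,r.min(),r.max(),ray(E,k,r.max()+1,v,72))
ys=np.nonzero(rd.any(1))[0];print(ray(E,k,332,ys.min(),75),ray(E,k,332,ys.max(),75))
print("head",ray(E,k,300,108,89),"plate/grip end",ray(E,k,300,233,79))
# lid edge
def red(n):
    im,E,k=load(n);h=cv2.cvtColor(im,cv2.COLOR_BGR2HSV);m=cv2.inRange(h,(0,120,60),(5,255,255))|cv2.inRange(h,(174,120,60),(180,255,255))
    return E,k,[(c[:,0].mean(0),cv2.contourArea(c)) for c in cv2.findContours(m,0,2)[0] if cv2.contourArea(c)>40]
for n in("s14","t14","w14"):
    E,k,l=red(n);print(n,l,"exp closed",np.round(proj(E,k,[463.9,110.5,153])),"exp 0.1 open",np.round(proj(E,k,[464.5,110.5,169])))
```

```text
[63, 69, 64, 65, 63, 65, 68, 69, 66, 68, 64, 64, 59, 46, 33, 26, 25, 31, 32, 30, 32, 28, 30, 35, 30, 33, 31, 31, 33, 30, 26, 30, 31, 31, 28, 34, 31, 25, 31, 28, 20, 18, 20, 9, 23, 45, 53, 51, 47, 48, 49, 48, 49, 49, 50, 55, 55, 66, 71, 72, 76, 75, 79, 77, 68, 69, 64, 60, 55, 49, 44, 46, 51, 49, 51, 50, 56, 70, 92, 112]
[65, 63, 63, 63, 64, 61, 64, 63, 65, 63, 67, 64, 68, 66, 63, 56, 45, 27, 22, 21, 22, 25, 30, 28, 31, 31, 26, 29, 30, 32, 27, 27, 28, 24, 26, 29, 23, 29, 31, 27, 28, 21, 17, 16, 22, 25, 28, 37, 43, 49, 49, 50, 47, 46, 48, 50, 50, 49, 50, 48, 49, 52, 51, 49, 48, 53, 50, 49, 50, 50, 52, 47, 47, 49, 49, 47, 55, 71, 94, 118]
120 282 318 [565.98698507 366.23140291  72.        ] [563.15306891 331.10619473  79.        ]
170 285 317 [517.96714519 367.74136688  72.        ] [516.25979093 335.25485742  79.        ]
225 287 316 [460.85625452 370.91416944  72.        ] [460.39339921 340.09314935  79.        ]
trig 125 325 338 [557.66335703 310.82504279  72.        ]
trig 150 327 338 [533.95265413 312.03314186  72.        ]
trig 172 326 338 [512.34387091 313.13414469  72.        ]
[564.37451362 317.44274134  75.        ] [364.18520229 328.72617372  75.        ]
head [573.98077666 347.0057556   89.        ] plate/grip end [452.95954557 357.36373353  79.        ]
s14 [(array([211.08695652, 323.65217391]), 329.0), (array([457.04545455, 291.22727273]), 54.5), (array([385.95555556, 231.6       ]), 61.5), (array([384.52307692,  44.84615385]), 837.5)] exp closed [386. 231.] exp 0.1 open [386. 226.]
t14 [(array([270.47368421, 263.63157895]), 111.0), (array([202.07142857, 238.78571429]), 96.5), (array([392.875  , 160.34375]), 201.5)] exp closed [271. 265.] exp 0.1 open [270. 264.]
w14 [(array([569.96551724, 220.96551724]), 1536.5), (array([330.66666667, 146.        ]), 736.0)] exp closed [596. 223.] exp 0.1 open [612. 226.]
```

The lid reads closed in both views, within about 1 px of the expected edge. The grip centre is at about (527,340) with yaw −2.8°. Descending over it with open fingers.

Call:
servo_tool(
  increments=[
    [3, 0.2, 0, 0, 0, 0, 1],
    [6, 0.35, 0, 0, 0, 1, 1],
    [6, 0.35, 0, 0, 0, 1, 1],
    [6, 0.35, -4, 0, 0, 1, 1],
    [6, 0.35, -8, 0, 0, 1, 1],
    [6, 0.35, -11, 0, 0, 1, 1],
    [6, 0.35, -13, 0, 0, 1, 1],
    [6, 0.35, -15, 0, 0, 1, 1],
    [6, 0.35, -17, 0, 0, 1, 1],
    [6, 0.35, -19, 0, 0, 1, 1],
    [6, 0.35, -21, 0, 0, 1, 1],
    [6, 0.35, -21, 0, 0, 1, 1],
    [6, 0.35, -21, 0, 0, 1, 1],
  ],
)

```text
t: 30.43
ee_pos: [526.6, 338.8, 27.7]
orientation: [3.139, -0.079, -0.003]
ft_force: [-0.0, 0.1, 0.6]
width: 87.5
grasp_force: 0.0
```

Call:
servo_tool(
  increments=[
    [0, 0.1, 0, 0, 0, 0, -1],
    [0, 0.1, 0, 0, 0, 0, -1],
    [0, 0.1, 0, 0, 0, 0, -1],
    [0, 0.1, 0, 0, 0, 0, -1],
    [0, 0.1, 0, 0, 0, 0, -1],
    [0, 0.1, 0, 0, 0, 0, -1],
    [0, 0.1, 0, 0, 0, 0, -1],
    [0, 0.1, 0, 0, 0, 0, -1],
    [0, 0.1, 0, 0, 0, 0, -1],
    [0, 0.1, 0, 0, 0, 0, -1],
    [0, 0.1, 0, 0, 0, 0, -1],
    [0, 0.1, 0, 0, 0, 0, -1],
  ],
)

```text
t: 31.43
ee_pos: [527.6, 344.2, 28.8]
orientation: [-3.136, 0.079, -0.002]
ft_force: [-1.7, 12.3, -2.9]
width: 47.7
grasp_force: 30.8
```

Call:
servo_tool(
  increments=[
    [0, 0.2, 0, 0, 0, 0, -1],
    [0, 0.4, 0, 0, 0, 0, -1],
    [0, 0.5, 0, 0, 0, 0, -1],
    [0, 0.5, 0, 0, 0, 0, -1],
    [0, 0.5, 0, 0, 0, 0, -1],
  ],
)

```text
t: 31.85
ee_pos: [527.4, 344.2, 28.9]
orientation: [3.138, -0.078, -0.001]
ft_force: [0.5, -9.6, 7.3]
width: 47.4
grasp_force: 30.3
```

Run:
```python
from h import *
o=ctrl.get_obs();print(o["ee_pos"],o["ft_force"],o["width"])
im,E,d=snap("wrist","w16");im2,E2,d=snap("scene","s16");im3,_,_=snap("top","t16")
cv2.imwrite("pics/c16.png",np.hstack([im[80:480,140:500],cv2.resize(im2[240:350,410:510],(364,400),interpolation=2)]))
```

```text
[527.38764308 344.1700466   28.87125837] [ 0.45610434 -9.63279851  7.25360828] 47.437665692008586
```

View pics/c16.png

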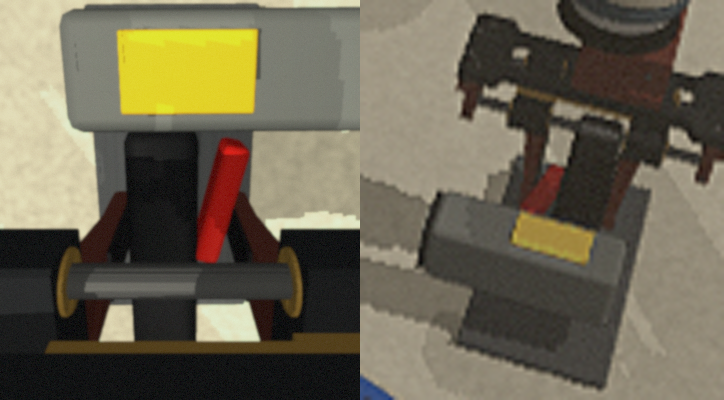

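Run:
```python
from h import *
for n in("w14","w16"):
    im,E,k=load(n);h=cv2.cvtColor(im,cv2.COLOR_BGR2HSV);rd=cv2.inRange(h,(0,130,60),(4,255,255))|cv2.inRange(h,(174,130,60),(180,255,255));rd[:,420:]=0
    c=max(cv2.findContours(rd,0,1)[0],key=cv2.contourArea);x0,y0,w,hh=cv2.boundingRect(c)
    P=[]
    for v in range(y0+6,y0+hh-4):
        r=np.nonzero(rd[v,:420])[0];P.append(ray(E,k,r.min(),v,75)[:2])
    P=np.array(P);a=np.polyfit(P[:,0],P[:,1],1);print(n,np.arctan(a[0]),P[0],P[-1])
```

```text
w14 -0.036449171222215575 [559.32003307 324.54852314] [511.44917363 326.49422252]
w16 -0.24972012627817425 [566.78076009 325.72649856] [512.16098096 337.49123041]
```

The trigger swung about 0.21–0.25 rad in, against a hard stop. Opening and retreating.

Call:
servo_tool(
  increments=[
    [0, -0.2, 0, 0, 0, 0, 1],
    [0, -0.2, 0, 0, 0, 0, 1],
    [0, -0.2, 0, 0, 0, 0, 1],
    [0, -0.2, 0, 0, 0, 0, 1],
    [0, -0.2, 0, 0, 0, 0, 1],
    [0, -0.2, 0, 0, 0, 0, 1],
    [0, -0.2, 0, 0, 0, 0, 1],
    [0, -0.2, 0, 0, 0, 0, 1],
    [0, -0.2, 4, 0, 0, 0, 1],
    [0, -0.2, 8, 0, 0, 0, 1],
    [0, -0.2, 12, 0, 0, 0, 1],
    [0, -0.2, 16, 0, 0, 0, 1],
    [-6, -0.2, 20, 0, 0, 0, 1],
    [-6, -0.2, 20, 0, 0, 0, 1],
    [-6, -0.2, 20, 0, 0, 0, 1],
    [-6, -0.2, 20, 0, 0, 0, 1],
  ],
)

```text
t: 33.33
ee_pos: [467.1, 344.7, 229.7]
orientation: [-3.139, 0.075, -0.004]
ft_force: [-0.2, 0.5, -0.5]
width: 87.8
grasp_force: 0.0
```

Run:
```python
from h import *
o=ctrl.get_obs();print(o["ee_pos"],o["ft_force"],o["width"])
im,E,d=snap("wrist","w17");k=[d[x] for x in("fx","fy","cx","cy")];h=cv2.cvtColor(im,cv2.COLOR_BGR2HSV);rd=cv2.inRange(h,(0,130,60),(4,255,255))|cv2.inRange(h,(174,130,60),(180,255,255));rd[:,420:]=0
c=max(cv2.findContours(rd,0,1)[0],key=cv2.contourArea);x0,y0,w,hh=cv2.boundingRect(c)
P=np.array([ray(E,k,np.nonzero(rd[v])[0].min(),v,75)[:2] for v in range(y0+6,y0+hh-4)]);print("trigger",np.arctan(np.polyfit(P[:,0],P[:,1],1)[0]))
im,E,d=snap("scene","s17");h=cv2.cvtColor(im,cv2.COLOR_BGR2HSV);m=cv2.inRange(h,(0,120,60),(5,255,255))|cv2.inRange(h,(174,120,60),(180,255,255))
print([c[:,0].mean(0) for c in cv2.findContours(m,0,2)[0] if cv2.contourArea(c)>40])
```

```text
[467.05445696 344.6870453  229.69317109] [-0.18919649  0.49486614 -0.4990258 ] 87.79794624665942
trigger -0.03514696895738502
[array([210.22222222, 323.88888889]), array([457.04545455, 291.22727273]), array([386.20930233, 231.6744186 ]), array([384.65079365,  44.28571429])]
```

```bash
python3 -c "
from workcell import ctrl
print(ctrl.close_job())"
```

```text
the job is handed in; nothing more can be done
None
```

I loaded all three copper modules under both flaps, closed the lid, squeezed the scanner trigger to its stop once and let it go, then handed in the job at about 33 s; `close_job()` returned no verdict, so I can't confirm the judge's result.

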